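Pull the battery cassette with the orange catches from its test dock

TASK

The battery cassette with the orange catches has to come out for a look at its contacts. First switch its own dock off by tipping the red paddle over, away from the robot's side towards the cassette, as far as it goes; only then pinch its two orange catches fully in from both sides and draw the cassette straight up. Finish while still holding it by the pinched catches, level and still, about 10 cm above its dock; do not put it down or let go, and leave the other dock with the blue catches switched on and its cassette in place, and do not knock over or shove the bottle and the tip cleaner.

Things in the scene. Friction and masses are not known exactly. Their poses are not given: they have to be found in the camera images.
- dock_a: grey dock (fixed, 106 x 86 mm) of the cassette with orange catches. Origin: centre of its underside on the bench; z up, +x away from the robot within 0.35 rad. Bay centred at x +18 mm, y 0: floor 10 mm, walls 32 mm above the bench (x -11.5..47.5, y within 39 mm), 1.5 mm play. Steel lips in its +y and -y walls hold the catch teeth down. Paddle at x -38 mm.
- cassette_a: black cassette with orange catches, 0.1-0.21 kg. Origin: centre of its underside, seated at dock x +18, z +10 mm, axes as the dock's. Body 44 (x) x 30 (y) x 89 mm. On its +y and -y sides thumb pads, 20 mm along x, 68-93 mm above the origin, 58 mm over both outsides, 44 pressed. Catch teeth hook under the dock until both catches are pressed; lifted 25 mm it is clear.
- switch_a (a joint): paddle of the dock with orange catches; hinge along dock y at dock x -38 mm, 24 mm above the bench. 0 rad = on, leaning 0.45 rad to dock -x (the robot); 0.9 = off, leaning as much to +x (the cassette). Starts at 0 to 0.15. About 1.5 N at the end moves it; it stays where left.
- switch_a_tip (a point): middle of the free end of the red paddle of the dock with orange catches, 37 mm from its pivot, 57 mm above the bench when on. Red cap 9 mm thick, 16 mm wide, last 14 mm; below it a steel blade 6 x 12 mm; black housing 26 x 26 mm, up to 24 mm (pivot boss 30 mm) above the bench.
- catch_a_left (a joint): spring catch on the left (+y) side of the cassette with orange catches: 0 m at rest (latched), 0.007 m fully pressed in towards the cassette's middle; the tooth clears the lip above about 0.0055 m. It needs 2 N to start and 5 N to hold fully pressed, and springs out when let go.
- catch_a_right (a joint): spring catch on the right (-y) side of the cassette with orange catches: 0 m at rest (latched), 0.007 m fully pressed in towards the cassette's middle; the tooth clears the lip above about 0.0055 m. It needs 2 N to start and 5 N to hold fully pressed, and springs out when let go.
- pad_a_left (a point): centre of the outer face of the left orange thumb pad (+y side), 80.5 mm above the cassette's underside, 90.5 mm above the bench when seated; moves with the catch. The finger presses here, towards the opposite pad.
- pad_a_right (a point): centre of the outer face of the right orange thumb pad (-y side), 80.5 mm above the cassette's underside, 90.5 mm above the bench when seated; moves with the catch. The finger presses here, towards the opposite pad.
- dock_b: grey dock (fixed, 106 x 86 mm) of the cassette with blue catches. Leave alone. Origin: centre of its underside on the bench; z up, +x away from the robot within 0.35 rad. Bay centred at x +18 mm, y 0: floor 10 mm, walls 32 mm above the bench (x -11.5..47.5, y within 39 mm), 1.5 mm play. Steel lips in its +y and -y walls hold the catch teeth down. Paddle at x -38 mm.
- cassette_b: black cassette with blue catches, 0.1-0.21 kg. Leave in place. Origin: centre of its underside, seated at dock x +18, z +10 mm, axes as the dock's. Body 44 (x) x 30 (y) x 89 mm. On its +y and -y sides thumb pads, 20 mm along x, 68-93 mm above the origin, 58 mm over both outsides, 44 pressed. Catch teeth hook under the dock until both catches are pressed; lifted 25 mm it is clear.
- switch_b (a joint): paddle of the dock with blue catches; hinge along dock y at dock x -38 mm, 24 mm above the bench. 0 rad = on, leaning 0.45 rad to dock -x (the robot); 0.9 = off, leaning as much to +x (the cassette). Starts at 0 to 0.15. Leave on. About 1.5 N at the end moves it; it stays where left.
- flux_bottle: small standing bottle with amber liquid colour, white cap and spout, 40 mm across, 112 mm high, origin at the centre of its underside; bystander behind the work.
- tip_cleaner: round black tip cleaner with brass wool, 60 mm across, 48 mm high, origin at the centre of its underside; bystander behind the work.
Not all that is in view belongs to the job. What is shaped like the cassette_a but purple is not meant.

How it is judged:
On the way, in this order (a step that is already met when the one before it is completed fails the run):
1. the orange cassette's dock is switched off, the cassette still seated (value of joint switch_a above 0.75 rad and z of cassette_a in the frame of dock_a below 0.015 m), for 0.2 s.
2. both orange catches are pinched in by the fingers while the cassette is in the dock (value of joint each of catch_a_left, catch_a_right above 0.005 m and z of cassette_a in the frame of dock_a below 0.02 m and contact force between cassette_a and the fingers above 0.2 N), for 0.05 s.
At the end, for the whole second after the job is handed in: Orange cassette held in the fingers, both catches pressed over 5 mm, origin 70-200 mm above and within 80 mm sideways of the dock's origin, tilt under 0.25 rad, still, off the dock; its paddle over 0.75 rad, the other under 0.4, other cassette moved under 10 mm (z of cassette_a in the frame of dock_a between 0.07 and 0.2 m and horizontal distance between cassette_a and dock_a below 0.08 m and value of joint each of catch_a_left, catch_a_right above 0.005 m and angle between cassette_a's own z axis and vertical below 0.25 rad and linear speed of cassette_a below 0.03 m/s and contact force between cassette_a and the fingers above 0.5 N and contact force between cassette_a and dock_a below 0.1 N and value of joint switch_a above 0.75 rad and value of joint switch_b below 0.4 rad and distance of cassette_b from where it was at the start of the episode below 0.01 m); the arm keeps its last pose, push and grip.
It fails at once if the orange cassette is drawn up out of its seat before its dock is switched off (z of cassette_a in the frame of dock_a above 0.02 m and value of joint switch_a below 0.75 rad).
It fails at once if the other dock's paddle is tipped (value of joint switch_b above 0.45 rad).
It fails at once if the other cassette is moved out of its seat (distance of cassette_b from where it was at the start of the episode above 0.01 m).
It fails at once if the bottle is shoved or knocked over (distance of flux_bottle from where it was at the start of the episode above 0.04 m or angle between flux_bottle's own z axis and vertical above 0.5 rad).
It fails at once if the tip cleaner is shoved or knocked over (distance of tip_cleaner from where it was at the start of the episode above 0.04 m or angle between tip_cleaner's own z axis and vertical above 0.5 rad).
It also fails if it takes over 48 s, if anything falls off the work surface, if the arm or the gripper's body presses on something with over 40 N, if the wrist force passes 120 N, or if a joint passes its speed limit or range.

ROBOT

A 7-joint arm with a two-finger parallel gripper is mounted at the origin on a cart in front of the work surface, level with it; the furniture and walls round the work are solid. World frame = base frame: x ahead of the robot, y to its left, z up, the work surface at z = 0. Lengths are in m, angles in rad, forces in N, time in s.
With the tool pointing down it reaches from about 0.35 to 0.9 m from the base axis. Payload 8.1 kg.
Tool frame: the origin (TCP) lies on the centre line of the jaws, within the pads' length; the fingertips stand 14 mm ahead of it and the grasp point (between the pads) lies 5 mm behind it; z points along the fingers, y is the direction in which the jaws open and shut (so a half turn about z gives the same grasp; the last joint's range is limited). The gripper opens to 92 mm and grips with 3 to 60 N. Pads are 19 mm wide; open, the fingers measure 130 mm over their backs; the gripper's body (75 mm by 190 mm) begins 47 mm behind the grasp point.
Start: joints at [-0.103, 0.434, 0.025, 1.573, -0.012, 1.134, -0.075], TCP at [0.625, -0, 0.241] pointing down, gripper open.
Joint ranges: [-2.62, 2.62], [-0.44, 2.09], [-1.27, 1.32], [0.08, 2.57], [-1.32, 4.46], [0.12, 2], [-2.74, 2.74]. Speed limits (rad/s): [2.22, 2.22, 3.01, 3.01, 3.14, 3.14, 3.14].

INTERFACE

Orientations are given as a rotation vector (axis times angle).
In Python, from cell import arm, optics gives the robot as it stands.
- The arm moves only by the shell command python3 -m creep 'ROWS' [FORCE]. ROWS is JSON, a list of rows, each an object with "translation": the shift along the tool's x, y, z in m, a list of three; "rot": the turn, a rotation vector about the tool's x, y, z in degrees, a list of three; "jaw": the finger opening in m, from 0 to 0.0918. In form: [{"translation": [x, y, z], "rot": [wx, wy, wz], "jaw": jaw}, ...]. A call has 1 to 12 rows; each row shifts and turns the commanded pose from where the row before left it, along the tool's axes as they then stand; what a row does not reach is not made up. A row lasts 1/12 s, in which the tool goes at most 41.7 mm and 7.16 degrees, less where a joint would pass 70% of its speed; a pose out of reach is approached as far as the arm can. A call is refused whole if a number of a shift passes 0.0417 or a number of a turn 7.16, either way. A call with a gripper value outside its range is refused whole. The fingers move at their own pace and stop on an object; FORCE is the grip in N (left out, the last holds). Time passes only in rows, so rows that do not move let the fingers close. It gives the time, the measured TCP pose, the force and the opening at its end, in the units of the state.
- arm.observe(): the state, without advancing time (a new reading comes with each control period).
- optics.get_image(name): name is "scene" or "side" or "wrist"; returns the picture (420x560x3 uint8, red, green, blue); there is no depth.
- optics.camera_info(name): a dict with "fx", "fy", "cx", "cy" (pixels), "R" (3x3) and "t" (3): a world point X has camera coordinates R X + t. Camera axes: x right, y down, z forward; pixel columns grow to the right and rows downward; lengths in m; the calibration is good to about 2 mm. A picture is of the moment at which its call begins: read the wrist's pose just before it. camera_info takes no time and is no camera call; for the wrist camera it gives the pose at the moment of the call.
- arm.sign_off(): hands the job in, once; it reports no verdict.
Trained networks look in the newest picture that a camera, given by its name, has taken for a name from the list of things; names that differ only in an ending like _2 or _b are one class to them, and where a whole thing is asked for, a point or a joint stands for the part that bears it (a point fixed in the world has none). Each returns a list of dicts, best first, with "score" (0 to 1); they miss things now and then, are a little off and sometimes report something else, mostly with a low value. They report only what shows in the picture. A call takes as long as a camera call. They do not tell look-alikes from the thing itself.
- optics.boxes_of(camera, thing): "location" ([column, row] in pixels, amid what is visible of it).
- optics.pinpoint(camera, thing): "location" ([column, row] in pixels: a listed point, or the origin of a listed thing).
The state is a dict: "clock": time; "joints": joint angles; "dq": joint speeds; "joint_efforts": joint torques, N m; "position": TCP position; "ee_rot": TCP orientation; "force": force on the tool from outside, world axes, zero at the start; "ft_torque": the same for the moment, N m; "width": opening from 0.0 (shut) to 1.0 (fully open).
Only numpy, scipy, OpenCV 4.12 (cv2) and the standard library are available. Lean on these libraries where they do the work, as an engineer would, in place of code of your own. Each camera call takes 0.05 s, during which the arm holds its last target.

## Working session

There is one attempt and no reset: what is moved stays moved. The work goes in short steps, Python scripts to look and compute and a shell command to move; the robot and the scene stay as the last step left them, time stands still between calls to the robot, and variables do not carry over. Pictures are saved under pics/ and viewed, and the job is handed in when it is done.

```bash
ls; mkdir -p pics; python3 - <<'E'
from cell import arm, optics
import cv2
print(arm.observe())
for n in ["scene","side","wrist"]:
    im=optics.get_image(n); cv2.imwrite(f"pics/{n}0.png",im[:,:,::-1])
    for th in ["dock_a","cassette_a","switch_a_tip","pad_a_left","pad_a_right"]:
        print(n,th,[(round(d['score'],2),[round(float(v)) for v in d['location']]) for d in optics.pinpoint(n,th)][:5])
E
```

```text
pics
{'clock': 0.0, 'joints': array([-0.10260619,  0.43519279,  0.024963  ,  1.57407995, -0.01160354,
        1.13397933, -0.07509125]), 'dq': array([-0.00069852,  0.00014066, -0.00072275, -0.00060754,  0.00086807,
       -0.00033033, -0.00049108]), 'joint_efforts': array([ 3.89017032e-04, -6.67853522e+01,  9.84863900e-01, -3.14464223e+01,
       -6.05165795e-02,  4.27553023e-02,  1.12382318e-04]), 'position': array([ 6.24525547e-01, -4.33489387e-05,  2.39970215e-01]), 'ee_rot': array([-2.22080410e+00, -2.22069940e+00,  1.81989275e-03]), 'force': array([-0.46537899, -0.60446854,  0.62866407]), 'ft_torque': array([ 0.06257835, -0.00855235, -0.00209066]), 'width': 0.9977775783324355}
scene dock_a [(0.67, [315, 215]), (0.58, [282, 303])]
scene cassette_a [(0.74, [309, 214]), (0.73, [283, 304]), (0.71, [352, 291]), (0.63, [272, 298])]
scene switch_a_tip [(0.56, [306, 297])]
scene pad_a_left [(0.82, [368, 277]), (0.56, [264, 276])]
scene pad_a_right [(0.6, [282, 258]), (0.38, [346, 253])]
side dock_a [(0.9, [295, 285]), (0.84, [231, 206])]
side cassette_a [(0.77, [309, 276]), (0.63, [239, 202]), (0.58, [184, 236])]
side switch_a_tip [(0.61, [201, 184])]
side pad_a_left [(0.51, [166, 198]), (0.5, [232, 163])]
side pad_a_right [(0.67, [193, 204]), (0.62, [236, 169])]
wrist dock_a [(0.8, [178, 216])]
wrist cassette_a [(0.79, [190, 220])]
wrist switch_a_tip [(0.89, [109, 226])]
wrist pad_a_left [(0.56, [170, 220])]
wrist pad_a_right []
```

View pics/scene0.png

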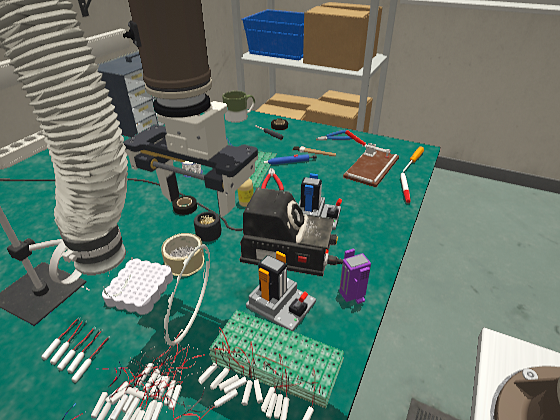

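View pics/side0.png

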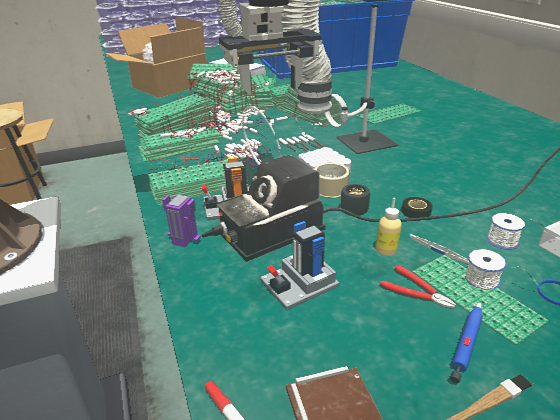

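View pics/wrist0.png

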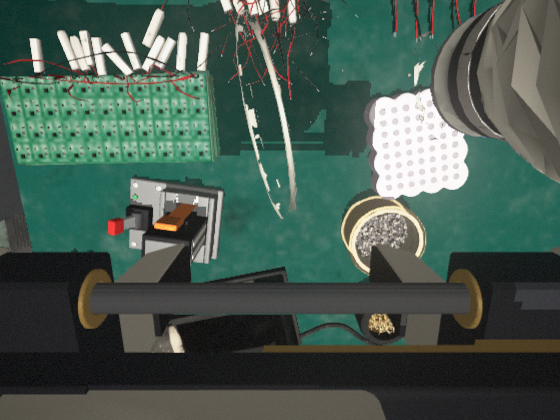

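Candidates: orange cassette scene (275,280), blue-catch one (313,195), purple look-alike (355,278). I choose the orange one and check it in close crops.

```bash
cat > h.py <<'E'
import numpy as np, cv2
from cell import arm, optics
from scipy.optimize import least_squares
def cam(n):
    c=optics.camera_info(n); return {k:np.array(v,float) for k,v in c.items()}
def proj(c,X):
    p=np.atleast_2d(X)@c['R'].T+c['t']; return np.c_[c['fx']*p[:,0]/p[:,2]+c['cx'],c['fy']*p[:,1]/p[:,2]+c['cy']]
def ray(c,uv):
    d=np.array([(uv[0]-c['cx'])/c['fx'],(uv[1]-c['cy'])/c['fy'],1.]); return -c['R'].T@c['t'],c['R'].T@d
def onz(c,uv,z):
    o,d=ray(c,uv); return o+d*(z-o[2])/d[2]
def dockpts(x,y,th,P):
    P=np.atleast_2d(P); c,s=np.cos(th),np.sin(th)
    return P@np.array([[c,s,0],[-s,c,0],[0,0,1]])+[x,y,0]
def crop(im,x0,y0,x1,y1,k,name):
    cv2.imwrite(name,cv2.resize(im[y0:y1,x0:x1,::-1],None,fx=k,fy=k,interpolation=cv2.INTER_CUBIC))
E
python3 - <<'E'
from h import *
for n in ["scene","side","wrist"]:
    c=cam(n); print(n,np.round(c['R'],3).tolist(),'pos',np.round(-c['R'].T@c['t'],3))
s=cv2.imread('pics/scene0.png')[:,:,::-1]; d=cv2.imread('pics/side0.png')[:,:,::-1]; w=cv2.imread('pics/wrist0.png')[:,:,::-1]
crop(s,235,240,335,340,6,'pics/c_s.png'); crop(d,150,140,250,260,5,'pics/c_d.png'); crop(w,90,160,250,290,5,'pics/c_w.png')
c=cam('wrist'); print(onz(c,(109,226),.055),onz(c,(178,222),.0))
c=cam('scene'); print(onz(c,(306,297),.055),onz(c,(283,304),.0))
E
```

```text
scene [[-0.902, -0.432, -0.001], [-0.254, 0.532, -0.808], [0.35, -0.728, -0.59]] pos [0.278 0.399 0.598]
side [[0.932, -0.361, -0.021], [-0.211, -0.497, -0.842], [0.294, 0.789, -0.539]] pos [ 0.312 -0.88   0.523]
wrist [[1.0, -0.0, -0.0], [-0.0, -0.962, 0.273], [-0.0, -0.273, -0.962]] pos [0.625 0.073 0.386]
[ 0.448082   -0.03854473  0.055     ] [ 0.50240096 -0.05208652  0.        ]
[ 0.44795988 -0.03828539  0.055     ] [ 0.49826538 -0.04767146  0.        ]
```

View pics/c_s.png

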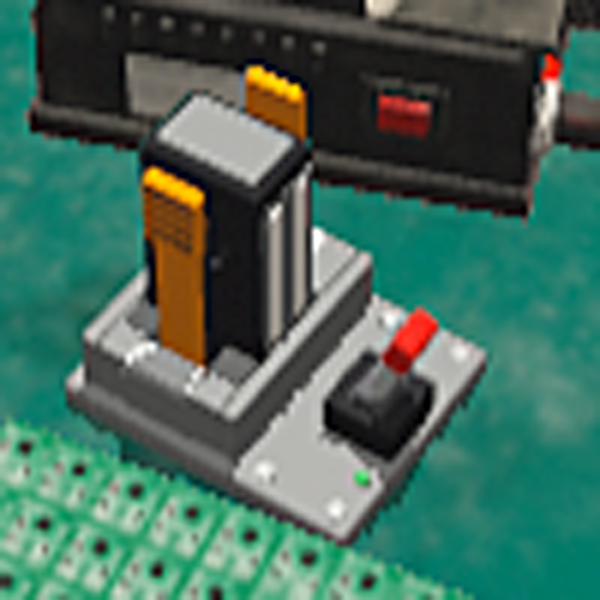

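View pics/c_w.png

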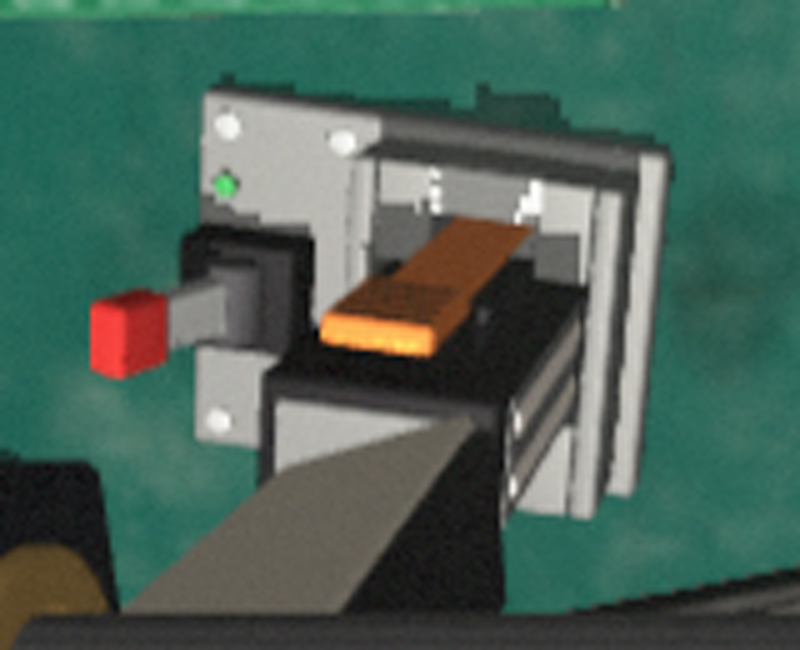

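View pics/c_d.png

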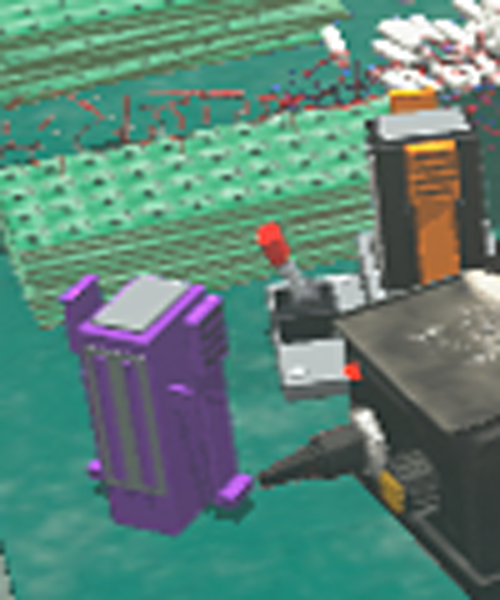

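```bash
cat > fit0.py <<'E'
from h import *
S=lambda u,v:(235+u/6,240+v/6); W=lambda u,v:(90+u/5,160+v/5)
cs,cw=cam('scene'),cam('wrist')
ob=[('s',(-53,43,0),S(345,545)),('s',(53,43,0),S(75,408)),('s',(-53,-43,'h'),S(487,355)),('s',(53,43,'h'),S(68,383)),
('s',(47.5,39,32),S(85,340)),('s',(-11.5,39,32),S(235,415)),('s',(-11.5,-39,32),S(370,258)),
('s',(40,15,99),S(145,148)),('s',(-4,15,99),S(255,195)),('s',(-4,-15,99),S(310,142)),('s',(40,-15,99),S(202,93)),
('w',(-4,15,99),W(270,372)),('w',(40,15,99),W(505,400)),('w',(47.5,39,32),W(622,188)),('w',(47.5,-39,32),W(585,517)),
('w',(53,43,'h'),W(668,150)),('w',(-53,43,'h'),W(205,92)),('w',(-53,-43,'h'),W(195,440)),('w',(53,-43,'h'),W(632,495))]
def res(p):
    out=[]
    for n,P,uv in ob:
        P=[P[0]/1e3,P[1]/1e3,(p[3] if P[2]=='h' else P[2]/1e3)]
        out.append(proj(cs if n=='s' else cw,dockpts(*p[:3],P))[0]-uv)
    return np.array(out)
if __name__=='__main__':
    r=least_squares(lambda p:res(p).ravel(),[.5,-.05,0,.005],loss='soft_l1'); print(np.round(r.x,4)); print(np.round(res(r.x),1).tolist())
E
python3 - <<'E'
exec(open('fit0.py').read())
p=r.x
print('cassette',dockpts(*p[:3],[[.018,0,.01],[.018,.029,.0905],[.018,-.029,.0905],[-.038,0,.024]]))
a=.45
print('tip on',dockpts(*p[:3],[[-.038-.037*np.sin(a),0,.024+.037*np.cos(a)],[-.038+.037*np.sin(a),0,.024+.037*np.cos(a)]]))
# obstacles: station front bottom/top edges
for n,uvs in [('scene',[(243,262),(325,272),(243,240),(325,255)]),('side',[(218,205),(320,200),(236,255)])]:
    c=cam(n)
    for uv in uvs: print(n,uv,[np.round(onz(c,uv,z),3).tolist() for z in (0,.05,.1)])
E
```

```text
[ 0.5016 -0.0467 -0.1371  0.0074]
[[-0.1, 1.7], [-1.9, -1.4], [0.4, -0.7], [-1.0, 0.2], [-0.9, -1.5], [0.1, -0.0], [0.7, -0.9], [-1.5, -1.5], [0.4, 0.5], [0.7, -0.9], [-1.3, -2.0], [-2.8, -0.4], [-1.0, 0.2], [-0.2, 0.5], [1.5, 0.3], [-0.3, 0.2], [-0.7, -0.6], [0.1, -0.5], [0.4, -0.4]]
cassette [[ 0.51938283 -0.04911986  0.01      ]
 [ 0.52334764 -0.02039216  0.0905    ]
 [ 0.51541801 -0.07784755  0.0905    ]
 [ 0.46390866 -0.04146366  0.024     ]]
tip on [[ 0.44796606 -0.03926337  0.05731654]
 [ 0.47985127 -0.04366396  0.05731654]]
scene (243, 262) [[0.626, -0.113, 0.0], [0.597, -0.07, 0.05], [0.568, -0.028, 0.1]]
scene (325, 272) [[0.456, -0.162, 0.0], [0.441, -0.115, 0.05], [0.426, -0.068, 0.1]]
scene (243, 240) [[0.663, -0.176, 0.0], [0.631, -0.127, 0.05], [0.598, -0.079, 0.1]]
scene (325, 255) [[0.474, -0.21, 0.0], [0.458, -0.159, 0.05], [0.441, -0.108, 0.1]]
side (218, 205) [[0.482, -0.033, 0.0], [0.465, -0.114, 0.05], [0.449, -0.195, 0.1]]
side (320, 200) [[0.696, -0.102, 0.0], [0.659, -0.176, 0.05], [0.622, -0.25, 0.1]]
side (236, 255) [[0.467, -0.219, 0.0], [0.453, -0.282, 0.05], [0.438, -0.346, 0.1]]
```

Orange confirmed. Checking clearances (station, wire loop) before moving.

```bash
python3 - <<'E'
from h import *
s=cv2.imread('pics/scene0.png')[:,:,::-1]; d=cv2.imread('pics/side0.png')[:,:,::-1]; w=cv2.imread('pics/wrist0.png')[:,:,::-1]
crop(s,150,170,350,350,4,'pics/e_s.png'); crop(d,150,120,370,260,3.6,'pics/e_d.png')
# project gripper body outline at grasp & push into images
p=[.5016,-.0467,-.1371]
for nm,dx,zb in (('grasp',.018,.1375),('push',-.041,.111)):
    P=dockpts(*p,[[dx+a*.0375,b*.095,zb] for a,b in((1,1),(1,-1),(-1,-1),(-1,1))])
    print(nm,np.round(P,3).tolist())
    for n,im in (('scene',s),('side',d)):
        q=proj(cam(n),P); im2=im.copy(); cv2.polylines(im2,[np.int32(q*1)],True,(255,0,255),1)
        crop(im2,*( (150,150,350,330) if n=='scene' else (150,100,350,260)),2.2,f'pics/b_{n}_{nm}.png')
a=[cv2.imread(f'pics/b_{n}_{m}.png') for m in('grasp','push') for n in ('scene','side')]
H=352
cv2.imwrite('pics/b.png',np.vstack([np.hstack([x[:H-52] for x in a[:2]])[:, :790],np.hstack([x[:H-52] for x in a[2:]])[:, :790]]))
E
```

```text
grasp [[0.57, 0.04, 0.138], [0.544, -0.148, 0.138], [0.469, -0.138, 0.138], [0.495, 0.05, 0.138]]
push [[0.511, 0.048, 0.111], [0.485, -0.14, 0.111], [0.411, -0.13, 0.111], [0.437, 0.058, 0.111]]
```

View pics/e_s.png

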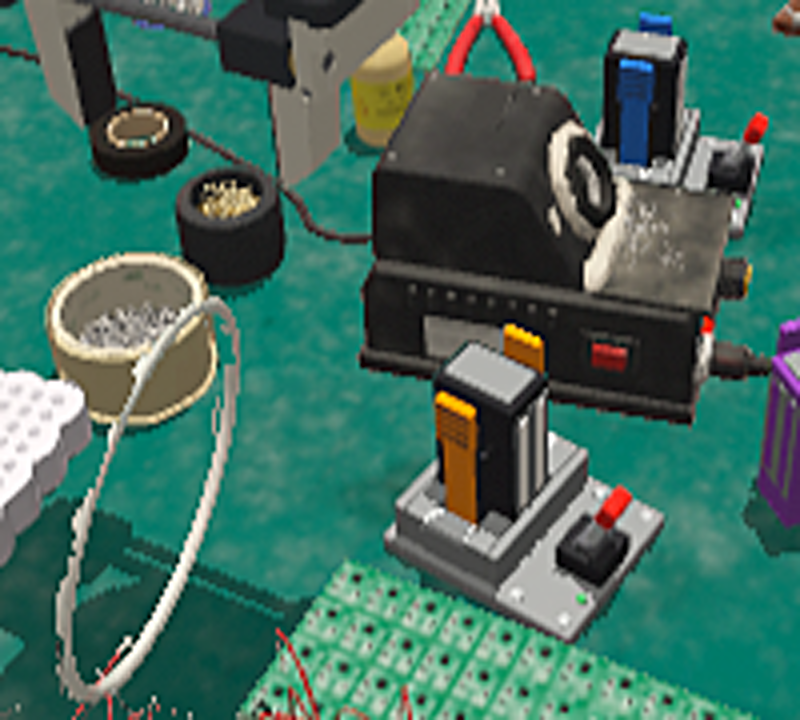

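View pics/e_d.png

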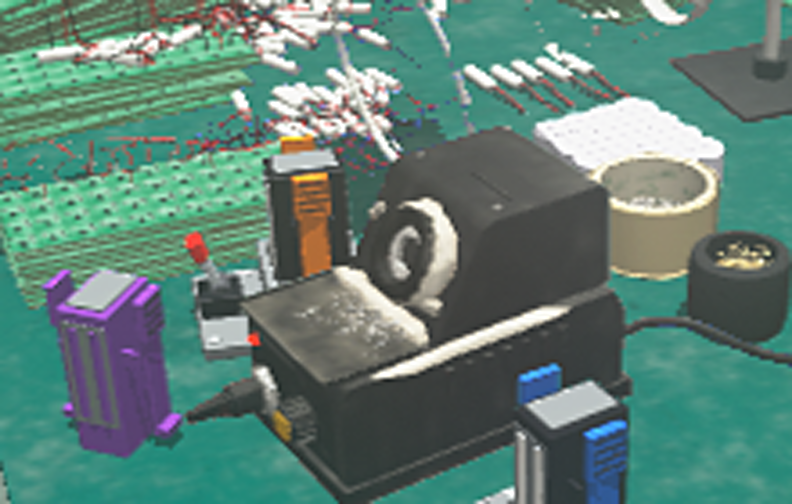

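View pics/b.png

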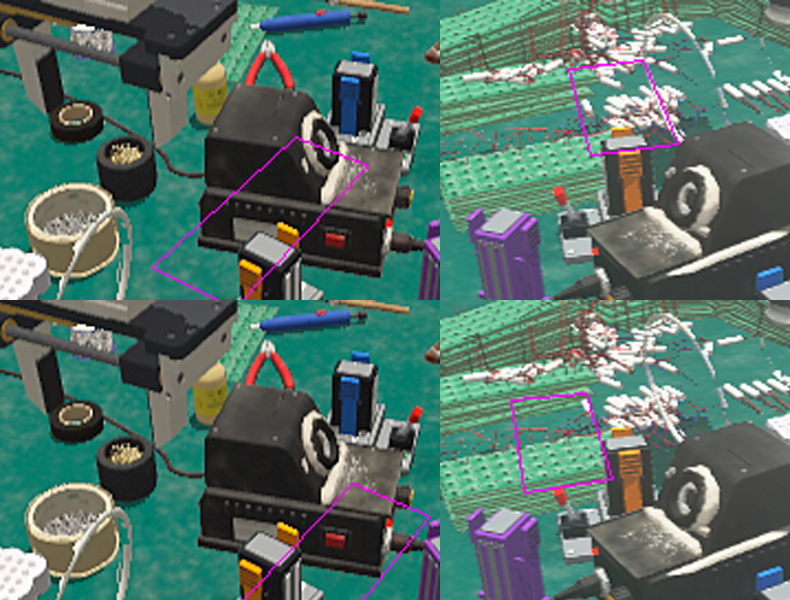

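```bash
python3 - <<'E'
from h import *
def tri(a,b,na='scene',nb='side'):
    o1,d1=ray(cam(na),a);o2,d2=ray(cam(nb),b)
    d1/=np.linalg.norm(d1);d2/=np.linalg.norm(d2)
    t=np.linalg.lstsq(np.c_[d1,-d2],o2-o1,rcond=None)[0]
    A,B=o1+d1*t[0],o2+d2*t[1]; return np.round((A+B)/2,3),round(float(np.linalg.norm(A-B)),4)
print('towF+x',tri((243.75,211),(290.3,155.6)))
print('towF-x',tri((281,212),(265,162)))
print('loop',tri((204,245),(250,107)))
print('purple top',tri((357,255),(180,198)))
E
```

```text
towF+x (array([ 0.619, -0.122,  0.133]), 0.0026)
towF-x (array([ 0.553, -0.147,  0.139]), 0.0076)
loop (array([0.591, 0.039, 0.184]), 0.0039)
purple top (array([ 0.391, -0.138,  0.096]), 0.0024)
```

```bash
python3 - <<'E'
from h import *
def tri(a,b,na='scene',nb='wrist'):
    o1,d1=ray(cam(na),a);o2,d2=ray(cam(nb),b)
    d1/=np.linalg.norm(d1);d2/=np.linalg.norm(d2)
    t=np.linalg.lstsq(np.c_[d1,-d2],o2-o1,rcond=None)[0]
    A,B=o1+d1*t[0],o2+d2*t[1]; return np.round((A+B)/2,3),round(float(np.linalg.norm(A-B)),4)
for s in ((204,245),(207,258),(172,345)):
  for w in ((285,213),(252,20),(240,60)): print(s,w,tri(s,w))
d=cv2.imread('pics/side0.png')[:,:,::-1]; crop(d,200,60,360,180,5,'pics/l_d.png')
w=cv2.imread('pics/wrist0.png')[:,:,::-1]; crop(w,180,0,340,240,2.5,'pics/l_w.png')
E
```

```text
(204, 245) (285, 213) (array([ 0.628, -0.   ,  0.139]), 0.0017)
(204, 245) (252, 20) (array([0.588, 0.092, 0.227]), 0.0632)
(204, 245) (240, 60) (array([0.588, 0.082, 0.216]), 0.0486)
(207, 258) (285, 213) (array([ 0.631, -0.009,  0.101]), 0.0039)
(207, 258) (252, 20) (array([0.585, 0.096, 0.206]), 0.0665)
(207, 258) (240, 60) (array([0.585, 0.084, 0.193]), 0.0501)
(172, 345) (285, 213) (array([ 0.652,  0.018, -0.047]), 0.1454)
(172, 345) (252, 20) (array([0.598, 0.148, 0.063]), 0.007)
(172, 345) (240, 60) (array([0.596, 0.13 , 0.048]), 0.0244)
```

View pics/l_d.png

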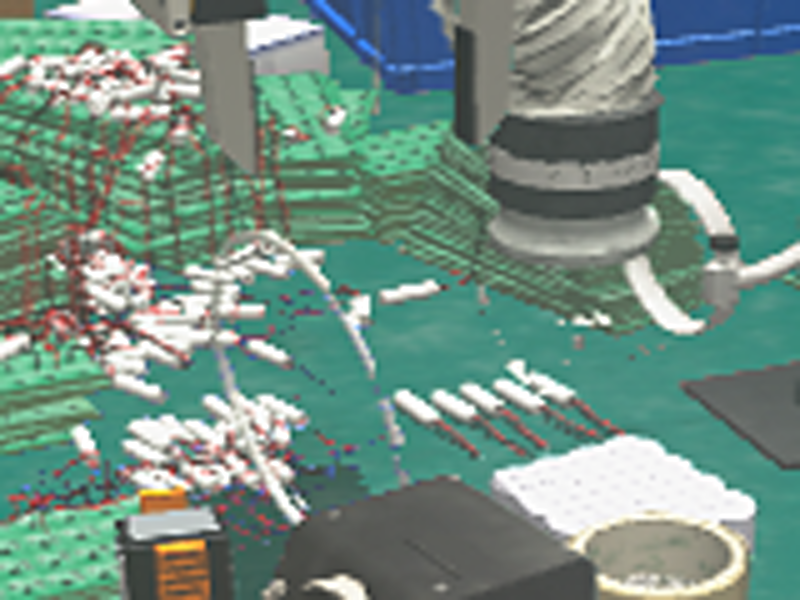

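View pics/l_w.png

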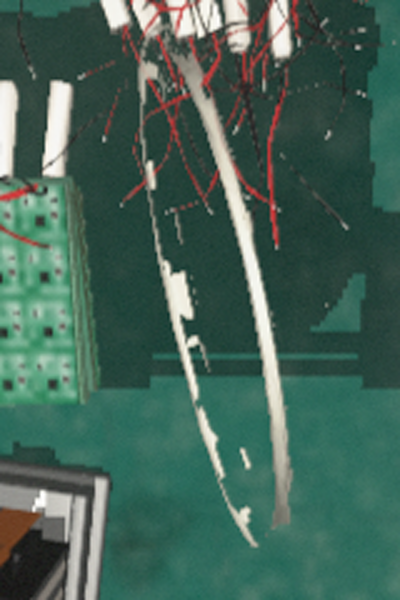

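```bash
python3 -m creep '[{"translation":[-0.006,-0.0337,0],"rot":[0,0,0],"jaw":0.0918},{"translation":[-0.006,-0.0337,0],"rot":[0,0,0],"jaw":0.0918},{"translation":[-0.006,-0.0337,0],"rot":[0,0,0],"jaw":0.0918},{"translation":[-0.006,-0.0337,0],"rot":[0,0,0],"jaw":0.0918},{"translation":[-0.006,-0.0337,0],"rot":[0,0,0],"jaw":0},{"translation":[-0.006,-0.0337,0],"rot":[0,0,0],"jaw":0}]' 10 && python3 -m creep '[{"translation":[0,0,0],"rot":[0,0,-6.84],"jaw":0},{"translation":[0,0,0],"rot":[0,0,-6.84],"jaw":0},{"translation":[0,0,0],"rot":[0,0,-6.84],"jaw":0},{"translation":[0,0,0],"rot":[0,0,-6.84],"jaw":0},{"translation":[0,0,0],"rot":[0,0,-6.84],"jaw":0},{"translation":[0,0,0],"rot":[0,0,-6.84],"jaw":0},{"translation":[0,0,0],"rot":[0,0,-6.84],"jaw":0},{"translation":[0,0,0],"rot":[0,0,-6.84],"jaw":0},{"translation":[0,0,0],"rot":[0,0,-6.84],"jaw":0},{"translation":[0,0,0],"rot":[0,0,-6.84],"jaw":0},{"translation":[0,0,0],"rot":[0,0,-6.84],"jaw":0},{"translation":[0,0,0],"rot":[0,0,-6.84],"jaw":0}]'
python3 - <<'E'
from h import *
from scipy.spatial.transform import Rotation as R
s=arm.observe(); print(s['clock'],s['position'],np.round(R.from_rotvec(s['ee_rot']).as_matrix(),3),s['width'],s['joints'])
for n in ('wrist','scene','side'):
    im=optics.get_image(n); cv2.imwrite(f'pics/{n}1.png',im[:,:,::-1])
E
```

```text
clock: 1.4
position: [0.4212, -0.0363, 0.2407]
ee_rot: [2.221, 2.221, 0.0]
force: [-0.0, -0.5, 0.3]
width: 0.904
clock: 2.4
position: [0.4228, -0.036, 0.2409]
ee_rot: [0.208, 3.134, -0.0]
force: [0.3, 1.0, 0.9]
width: 0.036
2.4 [ 0.42282711 -0.03604632  0.24089378] [[-0.991  0.132  0.   ]
 [ 0.132  0.991 -0.   ]
 [-0.    -0.    -1.   ]] 0.036043714683258087 [ 0.05440851  0.11333345 -0.10482627  2.0221045   0.01409437  1.00642105
  1.38106317]
```

View pics/wrist1.png

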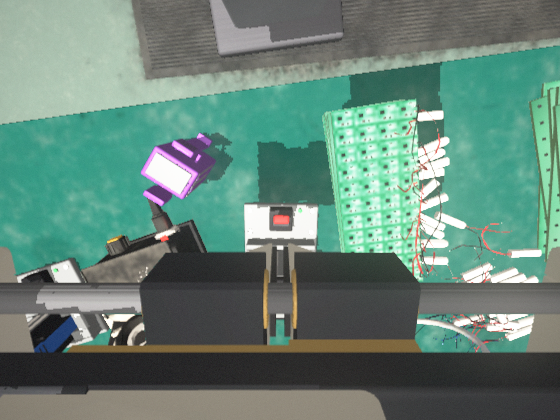

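View pics/scene1.png

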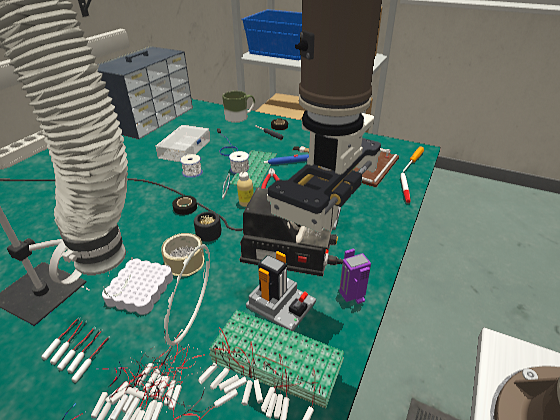

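```bash
python3 - <<'E'
from h import *
c=cam('wrist'); 
P=onz(c,(282,218),.057); s=arm.observe()
d=dockpts(0,0,.1371,[P-[.5016,-.0467,0]]); t=dockpts(0,0,.1371,[s['position']-[.5016,-.0467,0]])
print('paddle dock',d,'tool dock',t)
im=cv2.imread('pics/wrist1.png')[:,:,::-1]; crop(im,230,180,340,270,6,'pics/c_w1.png')
E
python3 -m creep '[{"translation":[0,0,0.035],"rot":[0,0,-0.2],"jaw":0},{"translation":[0,0,0.035],"rot":[0,0,0],"jaw":0},{"translation":[0,0,0.035],"rot":[0,0,0],"jaw":0},{"translation":[0,0,0.025],"rot":[0,0,0],"jaw":0},{"translation":[0,0,0],"rot":[0,0,0],"jaw":0}]'
python3 - <<'E'
from h import *
for n in ('side','scene','wrist'):
    im=optics.get_image(n); cv2.imwrite(f'pics/{n}2.png',im[:,:,::-1])
    if n=='side': crop(im,120,80,280,240,4,'pics/side2c.png')
    if n=='scene': crop(im,220,150,380,330,4,'pics/scene2c.png')
E
```

```text
paddle dock [[-0.05048735  0.00193621  0.057     ]] tool dock [[-7.94749818e-02 -2.14479946e-04  2.40847889e-01]]
clock: 2.97
position: [0.4199, -0.0361, 0.1071]
ee_rot: [-0.218, -3.127, 0.001]
force: [-0.2, -0.4, -0.1]
width: 0.003
```

View pics/side2c.png

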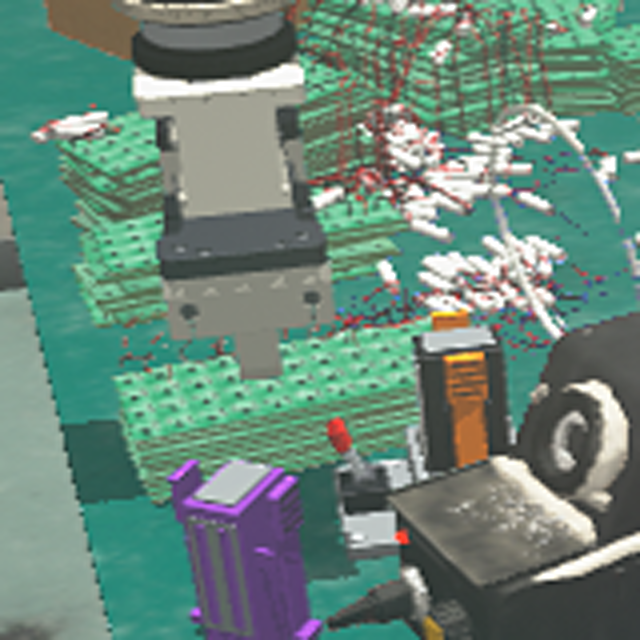

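View pics/scene2c.png

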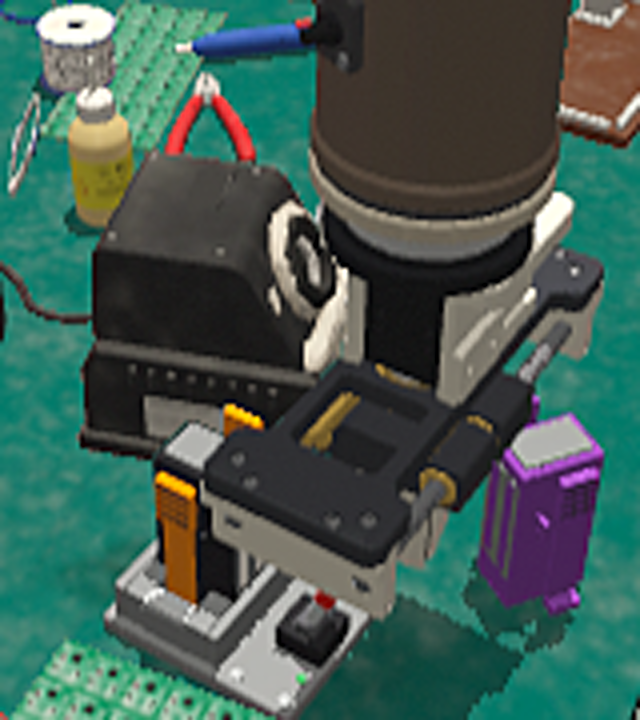

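View pics/c_w1.png

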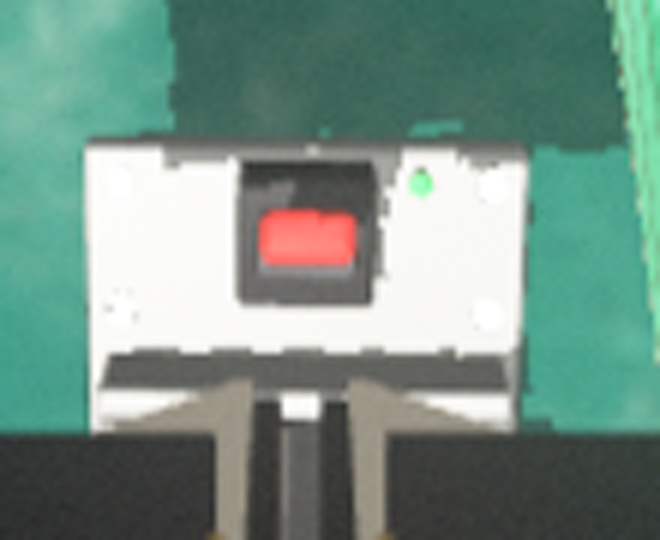

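```bash
python3 -m creep '[{"translation":[0,0.001,0.023],"rot":[0,0,0],"jaw":0},{"translation":[0,0.001,0.015],"rot":[0,0,0],"jaw":0},{"translation":[0,0,0.008],"rot":[0,0,0],"jaw":0},{"translation":[0,0,0],"rot":[0,0,0],"jaw":0}]' && python3 -m creep '[{"translation":[-0.007,0,0],"rot":[0,0,0],"jaw":0},{"translation":[-0.007,0,0],"rot":[0,0,0],"jaw":0},{"translation":[-0.007,0,0],"rot":[0,0,0],"jaw":0},{"translation":[-0.006,0,0],"rot":[0,0,0],"jaw":0},{"translation":[-0.005,0,0],"rot":[0,0,0],"jaw":0},{"translation":[0,0,0],"rot":[0,0,0],"jaw":0}]'
python3 - <<'E'
from h import *
s=arm.observe(); print(dockpts(0,0,.1371,[s['position']-[.5016,-.0467,0]]),s['force'])
for n in ('side','scene'):
    im=optics.get_image(n); cv2.imwrite(f'pics/{n}3.png',im[:,:,::-1])
    if n=='side': crop(im,150,110,270,230,5,'pics/side3c.png')
    if n=='scene': crop(im,220,220,340,330,5,'pics/scene3c.png')
E
```

```text
clock: 3.45
position: [0.4234, -0.034, 0.065]
ee_rot: [0.213, 3.134, -0.0]
force: [-1.4, 0.7, 0.3]
width: 0.007
clock: 3.95
position: [0.4565, -0.0385, 0.0651]
ee_rot: [0.212, 3.133, 0.0]
force: [0.0, -0.2, -0.2]
width: 0.0
[[-0.04584472  0.00194414  0.06507727]] [ 0.00196765 -0.23729187 -0.21311677]
```

View pics/side3c.png

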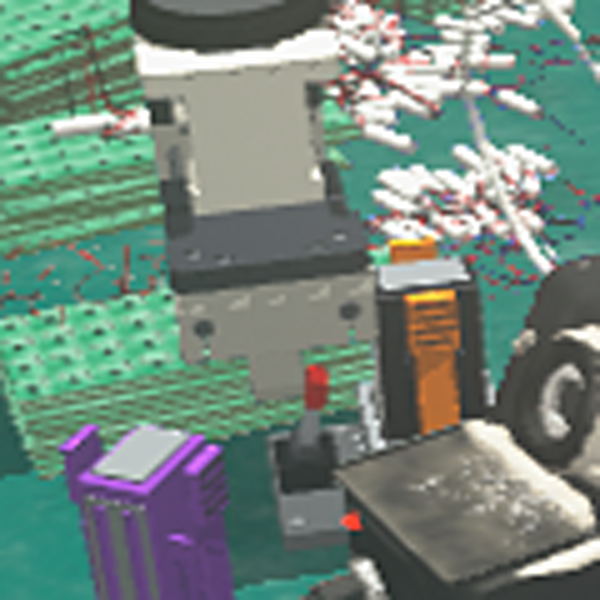

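View pics/scene3c.png

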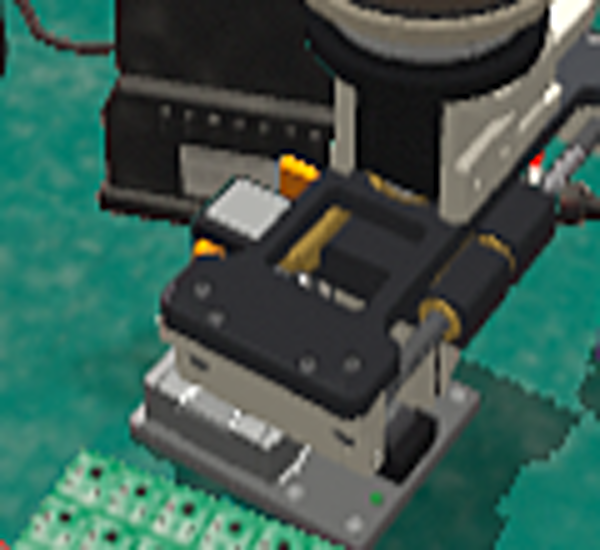

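```bash
python3 -m creep '[{"translation":[-0.003,0,0.002],"rot":[0,0,0],"jaw":0},{"translation":[-0.003,0,0],"rot":[0,0,0],"jaw":0},{"translation":[-0.001,0,0],"rot":[0,0,0],"jaw":0},{"translation":[0,0,0],"rot":[0,0,0],"jaw":0}]'; python3 -m creep '[{"translation":[-0.001,0,0],"rot":[0,0,0],"jaw":0},{"translation":[0,0,0],"rot":[0,0,0],"jaw":0},{"translation":[0,0,0],"rot":[0,0,0],"jaw":0}]'
python3 - <<'E'
from h import *
s=arm.observe(); print(dockpts(0,0,.1371,[s['position']-[.5016,-.0467,0]]),s['force'])
im=optics.get_image('side'); crop(im,170,150,250,230,7,'pics/side4c.png')
E
```

```text
clock: 4.38
position: [0.4612, -0.0392, 0.0624]
ee_rot: [-0.211, -3.133, 0.0]
force: [-2.8, 0.7, -0.3]
width: 0.006
clock: 4.63
position: [0.4616, -0.0393, 0.0624]
ee_rot: [-0.211, -3.132, 0.0]
force: [-4.9, 1.4, 0.2]
width: 0.0
[[-0.0406346   0.001861    0.06240686]] [-4.88078443  1.44344571  0.21336521]
```

View pics/side4c.png

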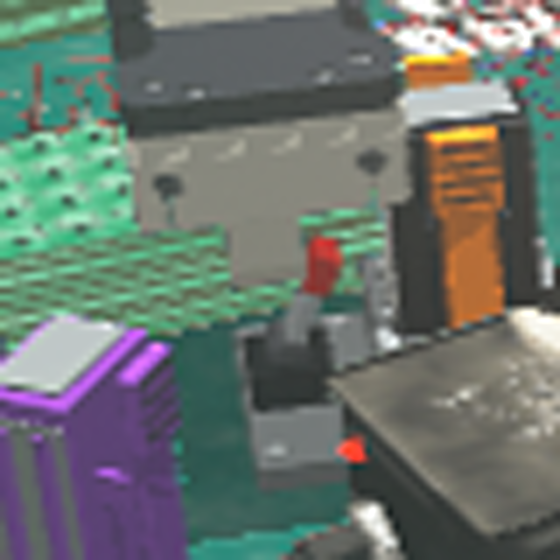

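```bash
python3 -m creep '[{"translation":[-0.002,0,0],"rot":[0,0,0],"jaw":0},{"translation":[0,0,0],"rot":[0,0,0],"jaw":0},{"translation":[0,0,0],"rot":[0,0,0],"jaw":0},{"translation":[0,0,0],"rot":[0,0,0],"jaw":0}]'
python3 -m creep '[{"translation":[0.012,0,0],"rot":[0,0,0],"jaw":0},{"translation":[0.012,0,0],"rot":[0,0,0],"jaw":0},{"translation":[0,0,-0.04],"rot":[0,0,0],"jaw":0},{"translation":[0,0,-0.04],"rot":[0,0,0],"jaw":0},{"translation":[0,0,-0.04],"rot":[0,0,0],"jaw":0},{"translation":[0,0,0],"rot":[0,0,0],"jaw":0.09},{"translation":[0,0,0],"rot":[0,0,0],"jaw":0.09},{"translation":[0,0,0],"rot":[0,0,0],"jaw":0.09}]'
python3 - <<'E'
from h import *
s=arm.observe(); print(s['position'],dockpts(0,0,.1371,[s['position']-[.5016,-.0467,0]]),s['force'])
im=optics.get_image('side'); crop(im,150,130,270,230,6,'pics/side5c.png')
im=optics.get_image('scene'); crop(im,230,230,330,340,5,'pics/scene5c.png')
im=optics.get_image('wrist'); cv2.imwrite('pics/wrist5.png',im[:,:,::-1])
print(optics.pinpoint('side','switch_a_tip'),optics.pinpoint('scene','switch_a_tip'))
cs=cam('side'); cc=cam('scene')
for j in (.75,.9):
    a=j-.45; P=dockpts(.5016,-.0467,-.1371,[[-.038+.037*np.sin(a),0,.024+.037*np.cos(a)]]); print(j,proj(cs,P),proj(cc,P))
E
```

```text
clock: 5.02
position: [0.462, -0.0394, 0.0621]
ee_rot: [-0.211, -3.13, 0.0]
force: [-9.8, 2.7, 2.4]
width: 0.003
clock: 5.68
position: [0.4416, -0.0365, 0.183]
ee_rot: [0.212, 3.132, 0.0]
force: [-0.5, -0.7, -0.2]
width: 0.173
[ 0.4415546  -0.03651856  0.18304627] [[-0.06087347  0.00187944  0.18304627]] [-0.45354065 -0.7484491  -0.24696108]
[{'location': [216.2, 183.2], 'score': 0.51}, {'location': [237.1, 201.8], 'score': 0.38}] [{'location': [293.7, 288.7], 'score': 0.7}]
0.75 [[213.38742991 183.9351522 ]] [[293.41098016 288.55971371]]
0.9 [[215.93621174 184.46112711]] [[290.99797808 288.13458102]]
```

View pics/side5c.png

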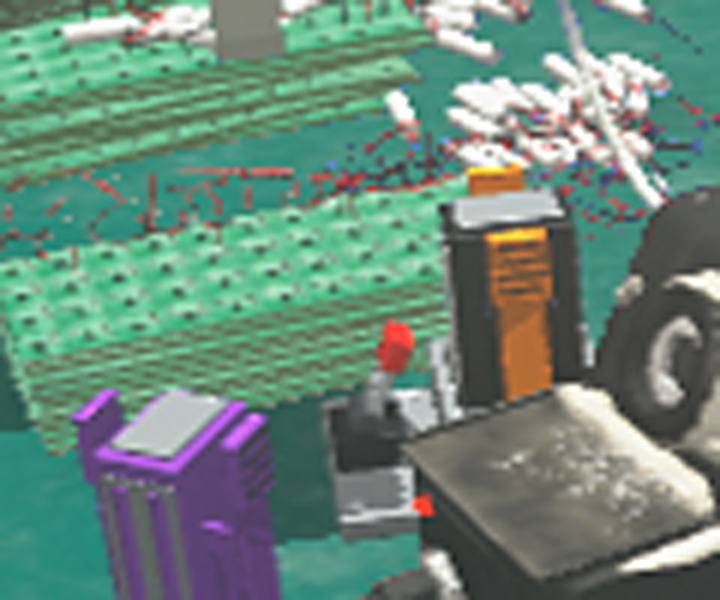

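View pics/scene5c.png

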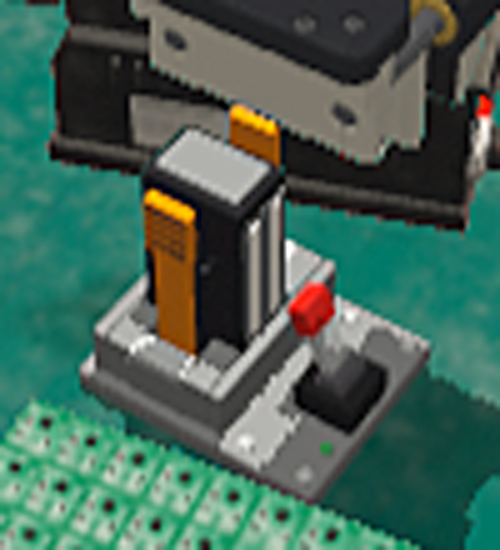

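View pics/wrist5.png

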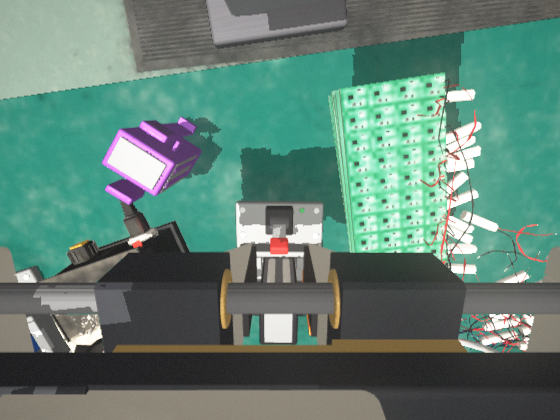

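```bash
python3 -m creep '[{"translation":[-0.019,-0.0005,0],"rot":[0,0,0],"jaw":0.0918},{"translation":[-0.019,-0.0005,0],"rot":[0,0,0],"jaw":0.0918},{"translation":[-0.019,0,0],"rot":[0,0,0],"jaw":0.0918},{"translation":[-0.019,0,0],"rot":[0,0,0],"jaw":0.0918},{"translation":[0,0,0],"rot":[0,0,0],"jaw":0.0918},{"translation":[0,0,0],"rot":[0,0,0],"jaw":0.0918},{"translation":[0,0,0],"rot":[0,0,0],"jaw":0.0918}]'
python3 - <<'E'
from h import *
s=arm.observe(); p=[.5016,-.0467,-.1371]; print(s['position'],s['ee_rot'],dockpts(0,0,.1371,[s['position']-[.5016,-.0467,0]]),s['width'])
c=cam('wrist')
for n in ('wrist','scene','side'):
    im=optics.get_image(n); cv2.imwrite(f'pics/{n}6.png',im[:,:,::-1])
    c=cam(n); im=im.copy()
    for z,x0,x1,y in ((.099,-.004,.040,.015),(.103,.008,.028,.029)):
        q=proj(c,dockpts(*p,[[x0,-y,z],[x1,-y,z],[x1,y,z],[x0,y,z]])); cv2.polylines(im,[np.int32(q*8)],True,(255,0,255),1,shift=3)
    if n=='wrist': crop(im,200,140,360,260,5,'pics/wrist6c.png')
    if n=='side': crop(im,150,90,290,200,5,'pics/side6c.png')
    if n=='scene': crop(im,200,170,340,320,5,'pics/scene6c.png')
E
```

```text
clock: 6.52
position: [0.5151, -0.0476, 0.1819]
ee_rot: [-0.211, -3.132, 0.0]
force: [0.1, -0.3, -0.7]
width: 0.897
[ 0.51510163 -0.04755433  0.18188785] [-2.11424769e-01 -3.13238802e+00  1.10271809e-04] [[0.0134917  0.00099896 0.18188785]] 0.8968779433422751
```

View pics/wrist6.png

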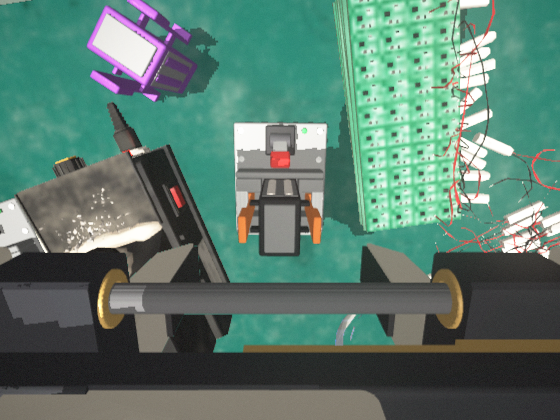

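View pics/scene6c.png

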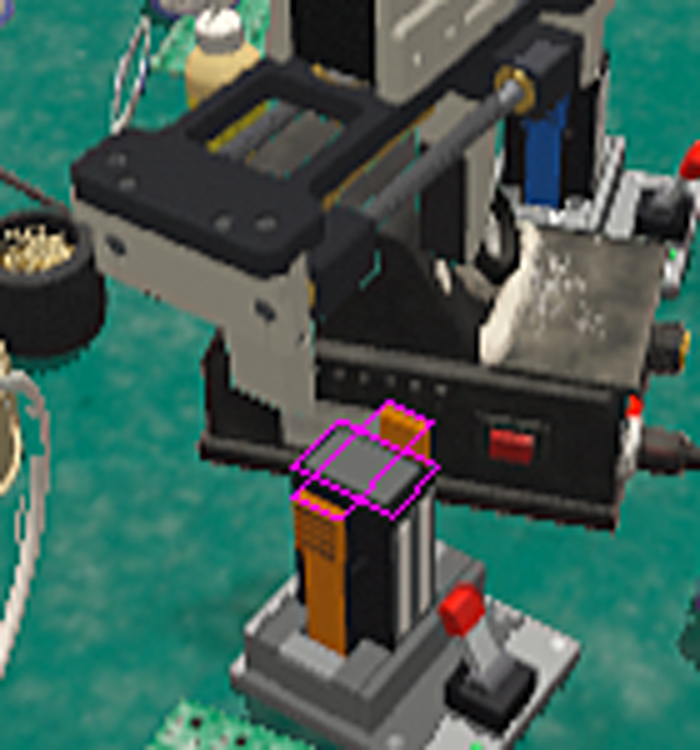

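View pics/side6c.png

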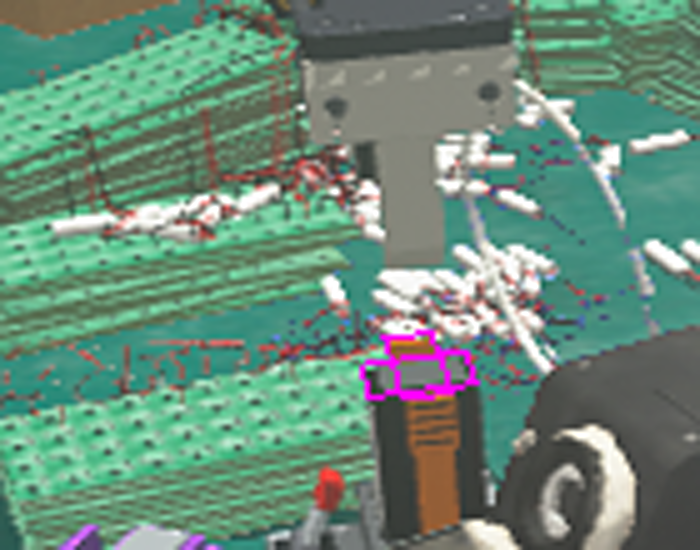

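```bash
python3 -m creep '[{"translation":[0,0,0.025],"rot":[0,0,0],"jaw":0.0918},{"translation":[0,0,0.025],"rot":[0,0,0],"jaw":0.0918},{"translation":[0,0,0.015],"rot":[0,0,0],"jaw":0.0918},{"translation":[0,0,0],"rot":[0,0,0],"jaw":0.0918}]' && python3 -m creep '[{"translation":[0,0,0.012],"rot":[0,0,0],"jaw":0.0918},{"translation":[0,0,0.01],"rot":[0,0,0],"jaw":0.0918},{"translation":[0,0,0.006],"rot":[0,0,0],"jaw":0.0918},{"translation":[0,0,0],"rot":[0,0,0],"jaw":0.0918},{"translation":[0,0,0],"rot":[0,0,0],"jaw":0.0918}]'
python3 - <<'E'
from h import *
s=arm.observe(); print(s['position'],dockpts(0,0,.1371,[s['position']-[.5016,-.0467,0]]),s['width'],s['force'])
im=optics.get_image('wrist'); crop(im,160,80,400,330,3,'pics/wrist7c.png')
im=optics.get_image('scene'); crop(im,210,200,320,320,5,'pics/scene7c.png')
im=optics.get_image('side'); crop(im,180,110,300,220,5,'pics/side7c.png')
E
```

```text
clock: 7.0
position: [0.5136, -0.0476, 0.1152]
ee_rot: [-0.211, -3.13, 0.0]
force: [-1.2, -0.4, -0.2]
width: 0.998
clock: 7.42
position: [0.5161, -0.0476, 0.09]
ee_rot: [-0.211, -3.134, 0.0]
force: [1.3, -0.2, -0.4]
width: 1.003
[ 0.51605937 -0.04760419  0.08997186] [[0.01444727 0.00108047 0.08997186]] 1.0031227427118892 [ 1.31918679 -0.15383016 -0.37885138]
```

View pics/wrist7c.png

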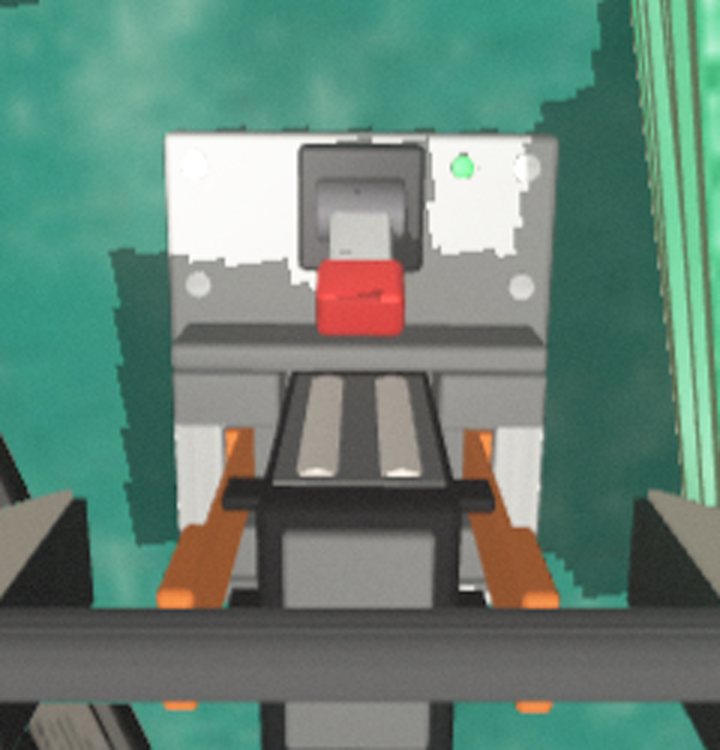

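View pics/scene7c.png

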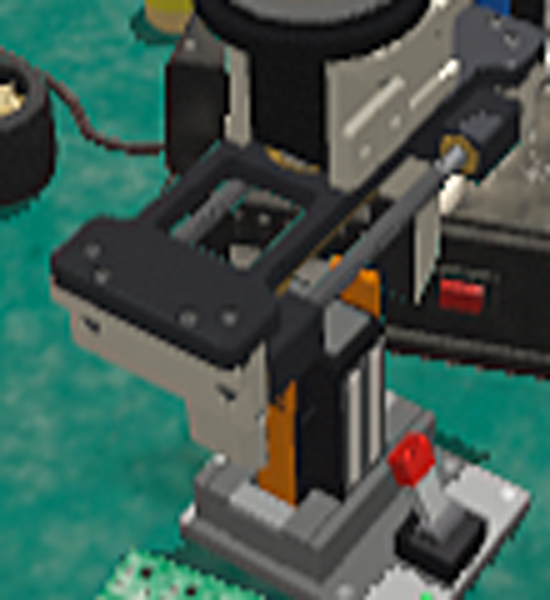

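View pics/side7c.png

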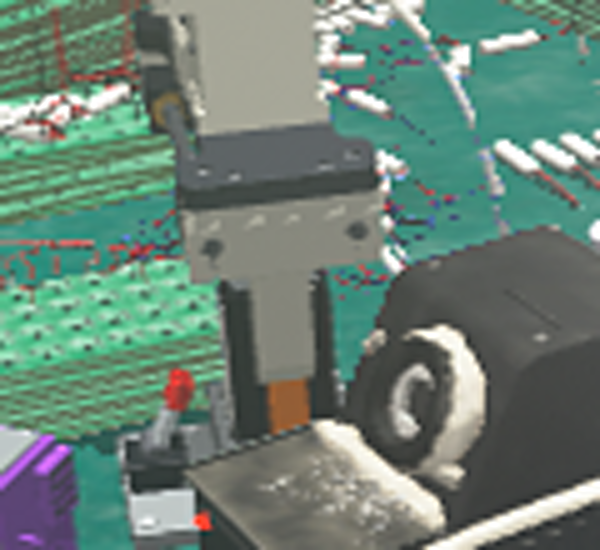

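```bash
python3 -m creep '[{"translation":[0,0,0],"rot":[0,0,0],"jaw":0.03},{"translation":[0,0,0],"rot":[0,0,0],"jaw":0.03},{"translation":[0,0,0],"rot":[0,0,0],"jaw":0.03},{"translation":[0,0,0],"rot":[0,0,0],"jaw":0.03},{"translation":[0,0,0],"rot":[0,0,0],"jaw":0.03},{"translation":[0,0,0],"rot":[0,0,0],"jaw":0.03},{"translation":[0,0,0],"rot":[0,0,0],"jaw":0.03},{"translation":[0,0,0],"rot":[0,0,0],"jaw":0.03},{"translation":[0,0,0],"rot":[0,0,0],"jaw":0.03},{"translation":[0,0,0],"rot":[0,0,0],"jaw":0.03}]' 25
python3 - <<'E'
from h import *
s=arm.observe(); print(s['position'],s['width']*91.8,s['force'],s['ft_torque'])
im=optics.get_image('wrist'); crop(im,160,80,400,330,3,'pics/wrist8c.png')
im=optics.get_image('scene'); crop(im,210,200,320,320,5,'pics/scene8c.png')
E
```

```text
clock: 8.4
position: [0.5162, -0.0476, 0.0899]
ee_rot: [0.212, 3.134, 0.0]
force: [-0.3, -0.7, 3.1]
width: 0.425
[ 0.51618149 -0.04758814  0.08987976] 39.022332767893104 [-0.33800137 -0.65127472  3.14488338] [ 0.17463169  0.05246641 -0.06038457]
```

View pics/wrist8c.png

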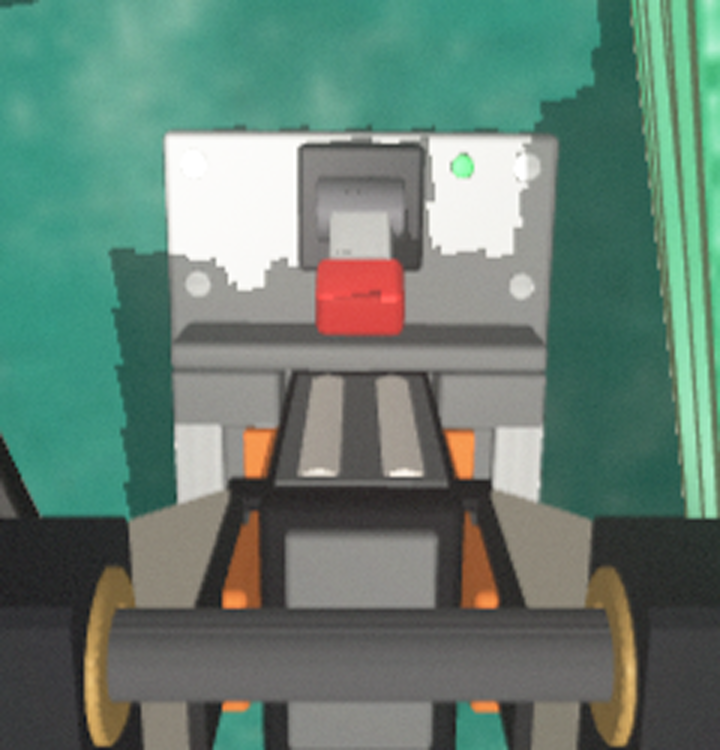

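View pics/scene8c.png

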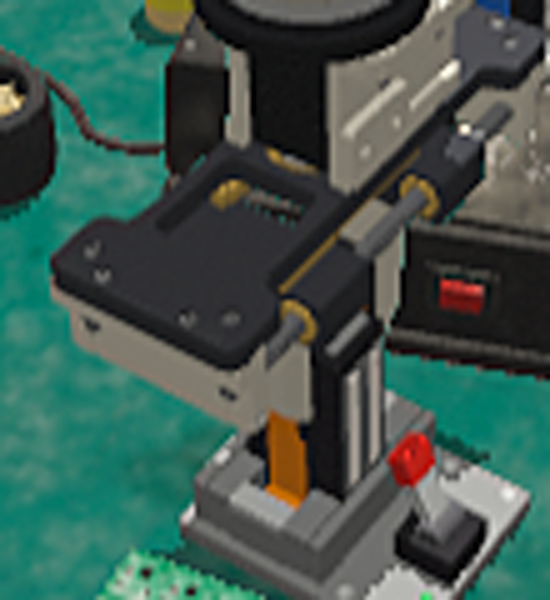

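```bash
python3 -m creep '[{"translation":[0,0,-0.004],"rot":[0,0,0],"jaw":0.03},{"translation":[0,0,-0.005],"rot":[0,0,0],"jaw":0.03},{"translation":[0,0,-0.005],"rot":[0,0,0],"jaw":0.03},{"translation":[0,0,0],"rot":[0,0,0],"jaw":0.03},{"translation":[0,0,0],"rot":[0,0,0],"jaw":0.03}]'
python3 - <<'E'
from h import *
im=optics.get_image('wrist'); crop(im,160,80,400,330,3,'pics/wrist9c.png')
s=arm.observe(); print(s['width']*91.8,s['force'])
E
```

```text
clock: 8.92
position: [0.5164, -0.0477, 0.1042]
ee_rot: [0.212, 3.134, 0.0]
force: [-1.1, -0.3, -1.8]
width: 0.43
39.10064538363248 [ 0.31793145  0.41012747 -1.21393008]
```

View pics/wrist9c.png

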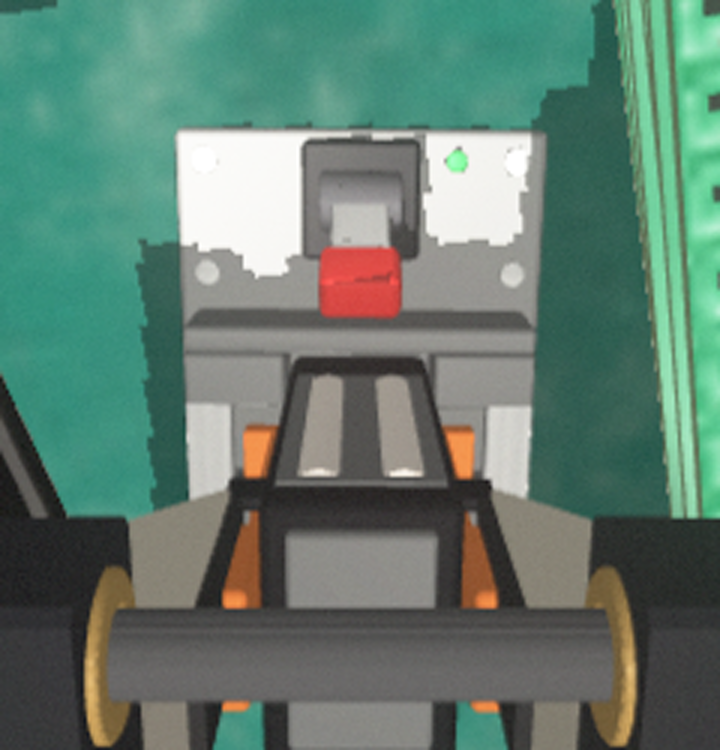

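The cassette rises with the gripper and the force reads only its weight, so I continue straight up.

```bash
python3 -m creep '[{"translation":[0,0,-0.006],"rot":[0,0,0],"jaw":0.03},{"translation":[0,0,-0.008],"rot":[0,0,0],"jaw":0.03},{"translation":[0,0,-0.01],"rot":[0,0,0],"jaw":0.03},{"translation":[0,0,-0.012],"rot":[0,0,0],"jaw":0.03},{"translation":[0,0,-0.012],"rot":[0,0,0],"jaw":0.03},{"translation":[0,0,-0.012],"rot":[0,0,0],"jaw":0.03},{"translation":[0,0,-0.012],"rot":[0,0,0],"jaw":0.03},{"translation":[0,0,-0.01],"rot":[0,0,0],"jaw":0.03},{"translation":[0,0,-0.005],"rot":[0,0,0],"jaw":0.03},{"translation":[0,0,-0.002],"rot":[0,0,0],"jaw":0.03},{"translation":[0,0,0],"rot":[0,0,0],"jaw":0.03},{"translation":[0,0,0],"rot":[0,0,0],"jaw":0.03}]' && python3 -m creep '[{"translation":[0,0,0],"rot":[0,0,0],"jaw":0.03},{"translation":[0,0,0],"rot":[0,0,0],"jaw":0.03},{"translation":[0,0,0],"rot":[0,0,0],"jaw":0.03},{"translation":[0,0,0],"rot":[0,0,0],"jaw":0.03},{"translation":[0,0,0],"rot":[0,0,0],"jaw":0.03},{"translation":[0,0,0],"rot":[0,0,0],"jaw":0.03}]'
python3 - <<'E'
from h import *
s=arm.observe(); print(s['width']*91.8,s['force'],abs(s['dq']).max())
im=optics.get_image('wrist'); crop(im,160,80,400,330,2.4,'pics/wristAc.png')
im=optics.get_image('scene'); cv2.imwrite('pics/sceneA.png',im[:,:,::-1]); crop(im,200,140,350,330,3.1,'pics/sceneAc.png')
im=optics.get_image('side'); crop(im,150,60,350,310,2.4,'pics/sideAc.png')
E
```

```text
clock: 9.97
position: [0.5158, -0.0477, 0.1924]
ee_rot: [-0.212, -3.134, 0.0]
force: [0.5, -0.1, -1.5]
width: 0.43
clock: 10.47
position: [0.5161, -0.0477, 0.1926]
ee_rot: [-0.212, -3.134, 0.0]
force: [0.6, -0.7, -1.4]
width: 0.427
39.163775190972075 [ 0.59658438 -0.71747118 -1.41397125] 0.0012567519135886073
```

View pics/sceneAc.png

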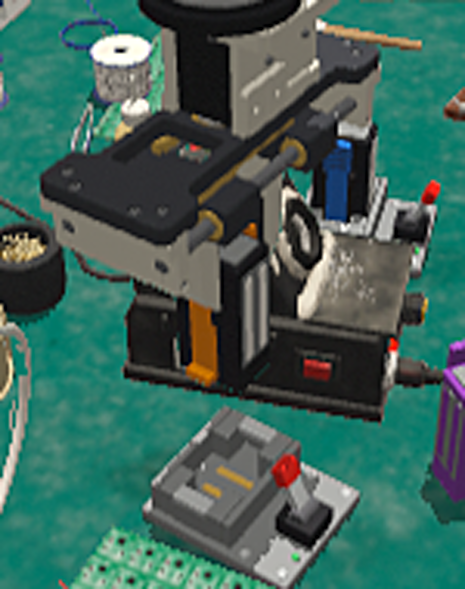

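View pics/sideAc.png

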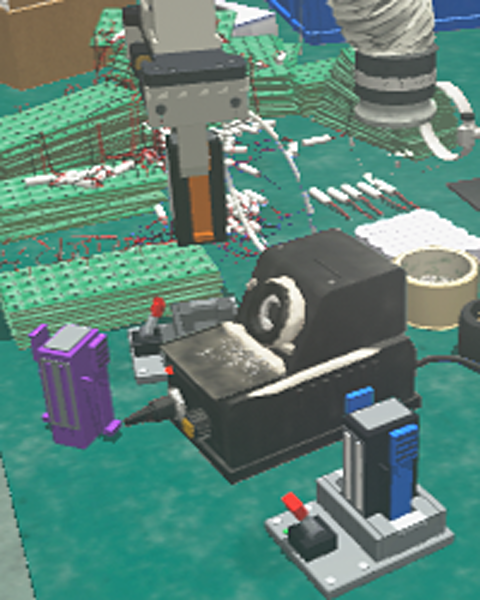

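View pics/wristAc.png

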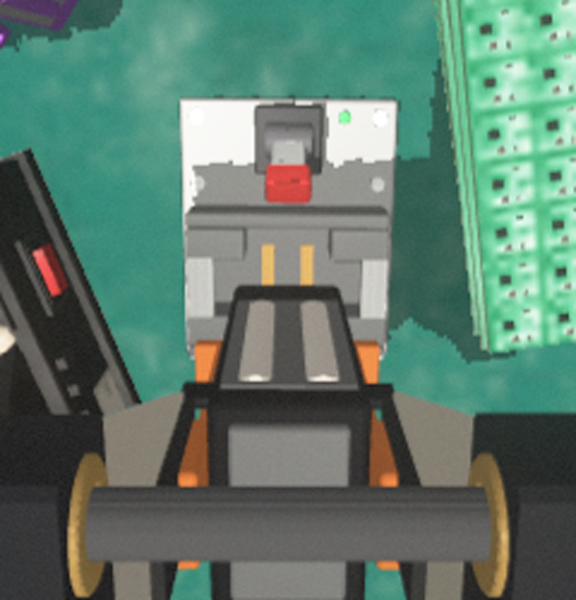

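```bash
python3 -c "
from cell import arm
print(arm.sign_off())"
```

```text
the job is handed in; nothing more can be done
None
```

The job is handed in, with the orange cassette held by its pinched catches about 10 cm above its dock. No verdict was reported.

- **Switch:** I tipped dock A's red paddle over to the cassette side with the closed fingers until it hit its stop, at about 10 N. The side camera fits about 0.9 rad. The scene camera's estimate was nearer 0.75 rad, but the pictures and the stop force point to fully off. The small green light on the dock stayed lit throughout.
- **Pinch and lift:** I pinched both orange catches at 25 N and drew the cassette straight up about 103 mm, which puts its origin about 113 mm above the bench. The opening reads 39 mm where I expected 44 mm. I take that as give in the pads, because the pictures show both catches pressed in evenly.
- **Last checks:** The cassette looked level, the arm was still, and the outside force was about 1.4 N, which fits the cassette's weight. The bay below is empty. In the last pictures the blue dock's paddle was still on with its cassette seated. The bottle and tip cleaner, partly in view, looked undisturbed. The clock stood at about 10.6 s of the 48 s allowed.

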